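Refit the rotator discs and bring the snap ring to its groove

TASK

Reassemble the small tube rotator: lay the wide disc with the ring of small holes over the upright stub and flat on the drive plate, then lay the plain narrower spacer disc flat on top of it, without dropping either. Then take the pliers with the snap ring on their tips, squeeze the handles fully to spread the ring, slide it from above over the end of the stub down to the groove just above the spacer, and finish while still holding it there, level, spread and around the groove, not pressing on the stack. Do not disturb the flask, the bottle or the tip box.

Things in the scene. Friction and masses are not known exactly. Their poses are not given: they have to be found in the camera images.
- rotator: Grey square rotator base fixed to the bench, 116 x 116 x 26 mm, carrying an aluminium drive plate 70 mm in diameter (top 36 mm above the bench) with an upright steel stub, 27 mm in diameter, at its centre; stub top 84 mm above the bench. Origin at the centre of the base's underside, on the stub's axis, z up.
- plate (a point): Centre of the drive plate's top face, on the stub's axis, 36 mm above the bench.
- groove (a point): Centre of the stub's groove, on its axis, 66 mm above the bench. The stub is 27 mm in diameter from 36 to 60 mm above the bench, the groove 20 mm in diameter from 60 to 72, the head 27 mm from 72 to 76, then a cone narrowing to 14 mm at 84.
- tube_disc: Wide white plastic disc with eight small dark marks of tube holes near its edge: 64 mm outer diameter, 33 mm centre hole, 12 mm thick, 50 g, lying flat. Origin at the centre of its underside, z up. Can be gripped across its outer edge.
- spacer: Plain aluminium spacer disc: 52 mm outer diameter, 33 mm centre hole, 12 mm thick, 90 g, lying flat. Origin at the centre of its underside, z up. Can be gripped across its outer edge.
- pliers: Snap ring pliers lying flat, 0.2 kg, 180 mm long, the snap ring hooked on their tips for good. Origin at the pivot's underside; x points from handles to ring, z up. Two upright grey handle bars, one each side of the x axis, 20 mm tall from the underside up, reach 22 to 88 mm behind the pivot. Squeezing them together spreads the ring.
- grip (a point): Where to squeeze: between the handle bars, 50 mm behind the pivot on the pliers' x axis, 10 mm above their underside. Relaxed, the bars splay to the rear by 0.2 rad each and measure 61 mm over the outsides here; fully squeezed they meet a stop, parallel to x, 41 mm over the outsides. A spring resists with 6 N a side at rest, 12 N at the stop.
- ring_eye (a point): Centre of the fully spread ring, at half thickness: 68.8 mm ahead of the pivot (118.8 mm ahead of point grip) on the pliers' x axis, 2.5 mm above their underside. The ring is 5 mm thick, its underside level with the handles'; spread it is a circle of 34 mm inner, 44 mm outer diameter, open towards the pivot; relaxed it is pinched and will not pass the stub.
- jaw_l (a joint): Turn of one pliers arm (the other mirrors it): 0 rad relaxed, 0.20 rad handles fully squeezed and ring fully spread.
- flask: Bystander: clear culture flask lying flat, 90 x 55 x 28 mm with an orange cap. Origin at the centre of its underside.
- bottle: Bystander: glass bottle with blue cap, 60 mm diameter, 130 mm high. Origin at the centre of its underside.
- tip_box: Bystander: open grey divided tip box, 85 x 120 x 45 mm. Origin at the centre of its underside.
Things that resemble listed ones, but are neither listed nor needed, are in the scene too. What is shaped like the tube_disc but brown is not meant.

How it is judged:
By the outcome, as a careful person would: the job done as asked, in the order asked, and still so for the second after the job is handed in, while the arm keeps its last pose, push and grip.
It also fails if it takes over 72 s, if anything falls off the work surface, if the arm or the gripper's body presses on something with over 40 N, if the wrist force passes 120 N, or if a joint passes its speed limit or range.

ROBOT

A 6-joint arm with a two-finger parallel gripper is mounted at the origin on the work surface. World frame = base frame: x ahead of the robot, y to its left, z up, the work surface at z = 0. Lengths are in mm, angles in rad, forces in N, time in s.
With the tool pointing down it reaches from about 350 to 975 mm from the base axis. Payload 7.1 kg.
Tool frame: the origin (TCP) lies between the finger pads; the fingertips stand 14 mm ahead of it and the grasp point (between the pads) lies 5 mm behind it (ctrl.tcp_to_tips is the distance from the TCP to the fingertips, in mm); z points along the fingers, y is the line along which they close (so a half turn about z gives the same grasp; the last joint's range is limited). The gripper opens to 88 mm and grips with 3 to 60 N. Pads are 20 mm wide; open, the fingers measure 115 mm over their backs; the gripper's body (75 mm by 178 mm) begins 61 mm behind the grasp point.
Start: joints at [1.208, 0.423, 1.63, -0, 1.089, -0.019], TCP at [210.635, 588.42, 236.675] pointing down, gripper open.
Joint ranges: [-3, 3], [-0.9, 2.11], [0.09, 2.58], [-1.31, 4.45], [0.11, 2.69], [-2.54, 2.54]. Speed limits (rad/s): [2.39, 2.39, 3.01, 3.14, 3.14, 3.14].

INTERFACE

Orientations are given as a rotation vector (axis times angle).
In Python, from workcell import ctrl gives the robot as it stands.
- The arm moves only by the tool apply_moves, never from a script. Its argument "series" is a list that holds one entry, the list of rows, each a list of 7 numbers: the shift along the tool's x, y, z in cm, then the turn, a rotation vector about the tool's x, y, z in degrees, then the opening, from 0 (shut) to 1 (fully open). A call has 1 to 12 rows; each row shifts and turns the commanded pose from where the row before left it, along the tool's axes as they then stand; what a row does not reach is not made up. A row lasts 1/10 s, in which the tool goes at most 50 mm and 8.59 degrees, less where a joint would pass 70% of its speed; a pose out of reach is approached as far as the arm can. A call with a gripper value outside its range is refused whole. The fingers move at their own pace and stop on an object; the grip force is fixed at half the most. Time passes only in rows, so rows that do not move let the fingers close. It gives the time, the measured TCP pose, the force and the opening at its end, in the units of the state.
- ctrl.get_obs(): the state, without advancing time (a new reading comes with each control period).
- ctrl.get_image(name): name is "scene" or "top"; returns a dict with "img" (384x512x3 uint8, blue, green, red), "K" (3x3 intrinsics, pixels), "dist" ([k1, k2, p1, p2, k3] as OpenCV has them; the pictures are not rectified), "cam_to_world" (4x4, takes a point from camera to world coordinates). Camera axes: x right, y down, z forward; pixel columns grow to the right and rows downward; lengths in mm; the calibration is good to about 2 mm. A picture is of the moment at which its call begins. There is no depth.
- ctrl.close_job(): hands the job in, once; it reports no verdict.
The state is a dict: "t": time; "qpos": joint angles; "qvel": joint speeds; "joint_torque": joint torques, N m; "ee_pos": TCP position; "orientation": TCP orientation; "ft_force": force on the tool from outside, world axes, zero at the start; "moment": the same for the moment, N m; "width": finger opening in mm.
Only numpy, scipy, OpenCV 4.12 (cv2) and the standard library are available. Lean on these libraries where they do the work, as an engineer would, in place of code of your own. Each camera call takes 0.05 s, during which the arm holds its last target. There are 200 camera calls.

## Working session

There is one attempt and no reset: what is moved stays moved. The work goes in short steps, Python scripts to look and compute and a tool call to move; the robot and the scene stay as the last step left them, time stands still between calls to the robot, and variables do not carry over. Pictures are saved under pics/ and viewed, on a budget of 10 in all, crops included, one or two more only if the job needs it, and the job is handed in when it is done.

Besides the shell and the picture viewer there is one more tool, called after ">>>" in YAML: its name, and indented under it one key for each argument. apply_moves: Moves the arm, as the interface text tells. Its arguments: {"type":"object","properties":{"series":{"type":"array","items":{"type":"array","items":{"type":"array","items":{"type":"number"}}}}},"required":["series"]}

```bash
ls; mkdir -p pics; python3 - <<'E'
from workcell import ctrl
import cv2,numpy as np,pickle
o=ctrl.get_obs()
print({k:np.round(v,3) for k,v in o.items()})
d={}
for n in("scene","top"):
    r=ctrl.get_image(n); d[n]=r; cv2.imwrite(f"pics/{n}0.png",r["img"])
    print(n,np.round(r["K"],1).tolist(),np.round(r["dist"],4),np.round(r["cam_to_world"],3).tolist())
pickle.dump(d,open("im0.pkl","wb"))
s=np.vstack([cv2.resize(d["top"]["img"],(800,600))]); cv2.imwrite("pics/top0b.png",s)
cv2.imwrite("pics/scene0b.png",cv2.resize(d["scene"]["img"],(800,600)))
E
```

```text
pics
{'t': np.float64(0.0), 'qpos': array([ 1.208,  0.424,  1.631, -0.   ,  1.089, -0.019]), 'qvel': array([-0.001,  0.002,  0.001, -0.001,  0.001,  0.   ]), 'joint_torque': array([-1.0000e-03, -5.4463e+01, -2.7367e+01,  6.4000e-02,  2.3000e-02,
       -0.0000e+00]), 'ee_pos': array([210.455, 587.916, 235.898]), 'orientation': array([-5.370e-01, -3.095e+00,  2.000e-03]), 'ft_force': array([ 0.334, -0.527, -0.096]), 'moment': array([-0.016,  0.028,  0.011]), 'width': np.float64(87.931)}
scene [[470.4, 0.0, 263.6], [0.0, 470.4, 197.2], [0.0, 0.0, 1.0]] [-0.0174  0.      0.      0.      0.    ] [[0.893, 0.38, -0.24, 811.337], [0.45, -0.752, 0.481, -537.775], [0.002, -0.538, -0.843, 962.049], [0.0, 0.0, 0.0, 1.0]]
top [[422.1, 0.0, 256.1], [0.0, 422.1, 197.2], [0.0, 0.0, 1.0]] [-0.0402  0.      0.      0.      0.    ] [[0.019, -0.994, 0.112, 457.999], [-1.0, -0.018, 0.007, -41.578], [-0.005, -0.112, -0.994, 1066.099], [0.0, 0.0, 0.0, 1.0]]
```

View pics/top0b.png

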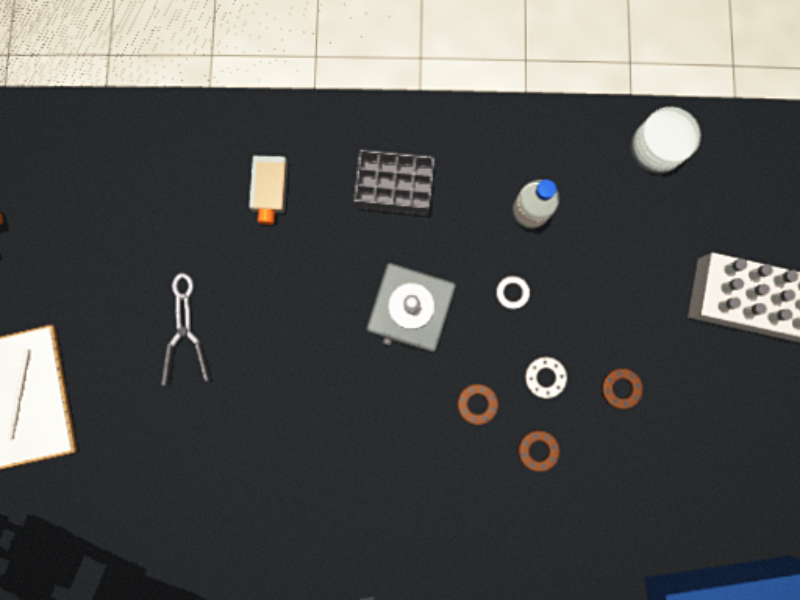

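View pics/scene0b.png

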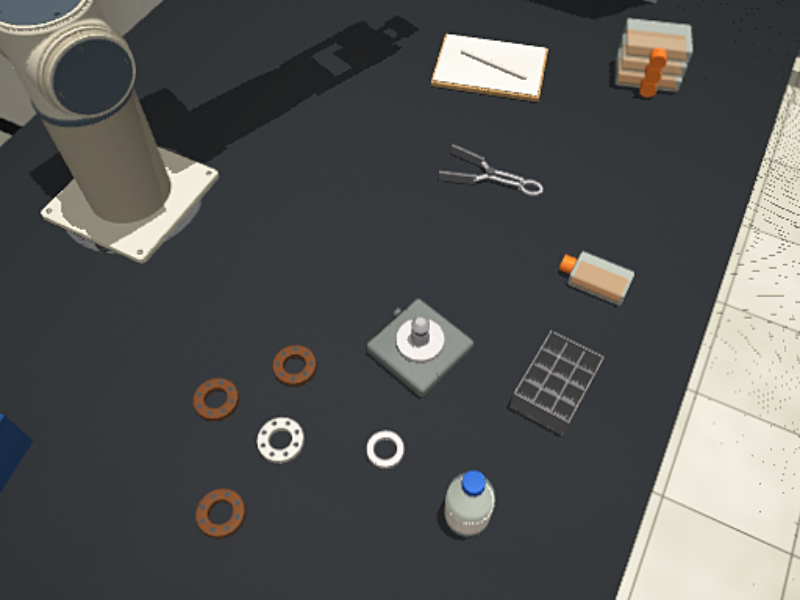

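Candidates, in 800x600 top-view pixels:
- **tube_disc:** the white disc with dark marks at (546,378) fits. The brown ones at (478,404), (539,451) and (623,388) are decoys.
- **spacer:** the plain ring at (513,292).
- **rotator:** stub at (412,305).
- **pliers:** pivot near (183,332), ring towards (182,285).

The scene view shows the same items at (280,440), (385,449), (420,335) and (490,175).

```bash
cat > h.py <<'E'
import cv2,numpy as np
from scipy.optimize import least_squares
def proj(r,P):
    T=np.linalg.inv(r["cam_to_world"]); rv,_=cv2.Rodrigues(T[:3,:3])
    return cv2.projectPoints(np.float64(P).reshape(-1,3),rv,T[:3,3],r["K"],r["dist"])[0].reshape(-1,2)
def ray(r,uv,z):
    u=cv2.undistortPoints(np.float64(uv).reshape(-1,1,2),r["K"],r["dist"]).reshape(-1,2)
    d=np.c_[u,np.ones(len(u))]@r["cam_to_world"][:3,:3].T; c=r["cam_to_world"][:3,3]
    return c+d*((z-c[2])/d[:,2])[:,None]
def blob(r,thr,near,box=40):
    "component hull nearest a pixel, by brightness mask"
    m=(r["img"].min(2)>thr).astype(np.uint8)
    n,l,s,c=cv2.connectedComponentsWithStats(m)
    ok=[i for i in range(1,n) if s[i,4]>60]
    i=min(ok,key=lambda i:np.hypot(*(c[i]-near)))
    pts=np.argwhere(l==i)[:,::-1].astype(np.int32)
    return cv2.convexHull(pts),s[i]
def cen(h):
    M=cv2.moments(np.float32(h)); return np.array([M["m10"],M["m01"]])/M["m00"],M["m00"]
a=np.linspace(0,2*np.pi,60)[:,None]
def disc_hull(r,x,y,z0,z1,R):
    c=np.hstack([x+R*np.cos(a),y+R*np.sin(a)])
    P=np.vstack([np.hstack([c,np.full_like(a,z)]) for z in(z0,z1)])
    return cv2.convexHull(np.float32(proj(r,P)))
def disc(r,h,z0,z1,R):
    t,A=cen(h); p0=ray(r,t,(z0+z1)/2)[0,:2]
    f=lambda p:cen(disc_hull(r,p[0],p[1],z0,z1,R))[0]-t
    p=least_squares(f,p0).x
    return p,A,cen(disc_hull(r,*p,z0,z1,R))[1]
E
python3 - <<'E'
import pickle
from h import *
d=pickle.load(open("im0.pkl","rb"))
near={"disc":((546,378),(280,440)),"spacer":((513,292),(385,449)),"plate":((412,305),(418,340))}
g={"disc":(0,12,32,100),"spacer":(0,12,26,100),"plate":(26,36,35,130)}
for k in near:
  for n,uv in zip(("top","scene"),near[k]):
    h,s=blob(d[n],g[k][3],np.array(uv)*.64)
    print(k,n,np.round(cen(h)[0],1),s, *[np.round(v,1) for v in disc(d[n],h,*g[k][:3])])
cr=d["top"]["img"]
A=cv2.resize(cr[165:255,85:160],None,fx=6,fy=6,interpolation=cv2.INTER_CUBIC)
B=cv2.resize(cr[160:280,230:400],(400,282),interpolation=cv2.INTER_CUBIC)
s=d["scene"]["img"][80:135,270:360]; C=cv2.resize(s,(350,214),interpolation=cv2.INTER_CUBIC)
W=np.zeros((560,800,3),np.uint8); W[:540,:400]=cv2.resize(A,(400,480))[:540] if 0 else np.pad(A,((0,0),(0,0),(0,0)))[:540,:400]
W[:282,400:800]=B; W[300:514,400:750]=C; cv2.imwrite("pics/crop1.png",W)
E
```

```text
disc top [349.2 241.2] [336 228  27  27 442] [ 470.7 -268.6] 533.0 540.6
disc scene [179.  280.9] [164 267  31  30 501] [ 471.7 -266.4] 659.0 710.7
spacer top [328.  186.7] [318 177  21  21 249] [ 607.  -215.6] 332.0 347.2
spacer scene [246.4 286.9] [235 275  24  25 305] [ 608.3 -212.7] 436.0 483.9
plate top [262.7 196. ] [ 236  169   54   55 1921] [577.5 -50.4] 1933.5 640.0
plate scene [268.6 219.8] [ 236  192   66   58 1789] [583.2 -55.1] 1959.0 709.8
```

View pics/crop1.png

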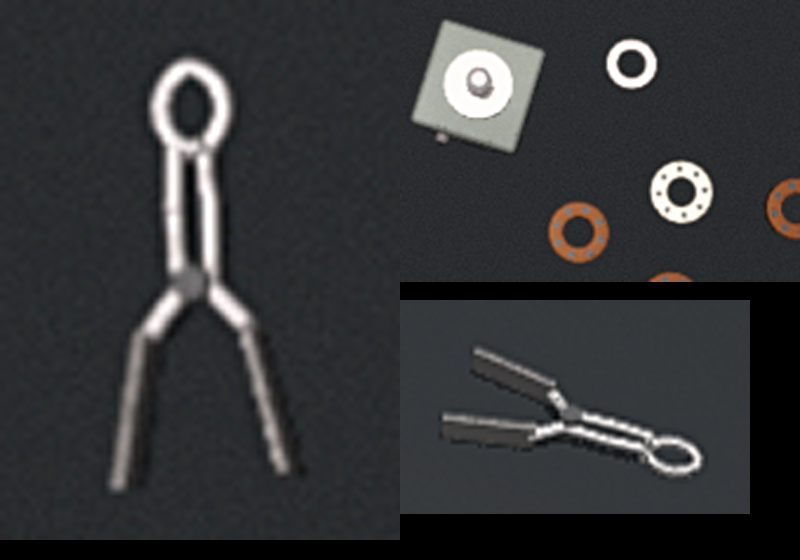

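The crop confirms it: the white eight-hole disc, the plain ring spacer and the pliers (ring at crop (191,104), handle ends at (118,487) and (283,470)). Next I'll compute the plate, the pliers and the bottle clearances.

```bash
python3 - <<'E'
import pickle
from h import *
d=pickle.load(open("im0.pkl","rb"))
for n,uv in zip(("top","scene"),((412,305),(418,340))):
  for t in (190,215):
    h,s=blob(d[n],t,np.array(uv)*.64); print("plate",n,t,s,*[np.round(v,1) for v in disc(d[n],h,26 if n=="scene" else 31,36,35)])
c=lambda u,v:(85+u/6-.42,165+v/6-.42)
ring=ray(d["top"],c(191,104),2.5)[0]; L=ray(d["top"],c(118,487),20)[0]; R=ray(d["top"],c(283,470),20)[0]
piv=ray(d["top"],c(190,282),8)[0]
M=(L+R)/2; ax=(ring-M)[:2]; ax/=np.hypot(*ax)
print("ring",ring,"piv",piv,"M",M,"sep",np.hypot(*(L-R)[:2]),"len",np.hypot(*(ring-M)[:2]),"yaw",np.degrees(np.arctan2(ax[1],ax[0])))
p=piv[:2]; print("ring-piv",np.hypot(*(ring-piv)[:2]),"grip",p-50*ax)
# scene: crop C scale 350/90, offset 270,80, origin (400,300)
cs=lambda u,v:(270+(u-400)*90/350-.37,80+(v-300)*90/350-.37)
rs=ray(d["scene"],cs(674,456),2.5)[0]; ps=ray(d["scene"],cs(571,412),8)[0]; print("scene ring",rs,"piv",ps)
print("bottle",ray(d["top"],np.array((546,189))*.64,130)[0],ray(d["scene"],np.array((474,482))*.64,130)[0])
E
```

```text
plate top 190 [248 181  30  29 565] [579.4 -50.5] 653.5 635.9
plate top 215 [249 181  29  29 527] [579.2 -50.6] 624.5 635.9
plate scene 190 [254 205  30  25 418] [579.5 -48.4] 596.5 702.6
plate scene 215 [254 205  30  25 403] [579.3 -48.3] 587.0 702.5
ring [610.33699155 324.52618732   2.5       ] piv [533.81198587 318.8150345    8.        ] M [451.69534213 305.98587373  20.        ] sep 69.01853472591148 len 159.7213703868286 yaw 6.665870029322321
ring-piv 76.73782483241204 grip [484.14998728 313.01107929]
scene ring [610.44033743 325.9009084    2.5       ] piv [531.55255831 326.45815141   8.        ]
bottle [ 742.13948355 -244.7244264   130.        ] [ 747.08293977 -245.07608175  130.        ]
```

>>> apply_moves:
  series:
    - [[0,0,0,0,0,-8,1],[0,0,0,0,0,-8,1],[0,0,0,0,0,-4,1],[0,-4.5,0,0,0,0,1],[0,-5,0,0,0,0,1],[0,-5,0,0,0,0,1],[0,-5,0,0,0,0,1],[0,-5,0,0,0,0,1],[0,-5,0,0,0,0,1],[0,-5,0,0,0,0,1],[0,0,0,0,0,0,1],[0,0,0,0,0,0,1]]

```text
t: 1.3
ee_pos: [212.7, 242.9, 236.9]
orientation: [-0.005, 3.141, 0.002]
ft_force: [-0.2, 0.9, 0.1]
width: 87.7
```

>>> apply_moves:
  series:
    - [[-3.5,-3.5,0,0,0,0,1],[-3.5,-3.5,0,0,0,0,1],[-3.5,-3.5,0,0,0,0,1],[-3.5,-3.5,0,0,0,0,1],[-3.5,-3.5,0,0,0,0,1],[-3.5,-3.5,0,0,0,0,1],[-0.8,-4.9,0,0,0,0,1],[-0.8,-4.9,0,0,0,0,1],[-0.8,-4.9,0,0,0,0,1],[-0.8,-4.9,0,0,0,0,1],[-0.8,-4.9,0,0,0,0,1],[-0.8,-4.9,0,0,0,0,1]]

```text
t: 2.5
ee_pos: [474.9, -260.9, 236.2]
orientation: [-0.01, 3.141, 0.0]
ft_force: [1.4, 0.5, 0.6]
width: 87.7
```

>>> apply_moves:
  series:
    - [[0.2,-0.6,4,0,0,0,1],[0,0,4,0,0,0,1],[0,0,4,0,0,0,1],[0,0,4,0,0,0,1],[0,0,2,0,0,0,1],[0,0,0,0,0,0,1],[0,0,0,0,0,0,1]]

```text
t: 3.2
ee_pos: [472.3, -264.9, 56.3]
orientation: [0.01, -3.141, -0.0]
ft_force: [-0.9, 0.1, -0.0]
width: 88.1
```

```bash
python3 - <<'E'
from workcell import ctrl
from h import *
o=ctrl.get_obs(); print(np.round(o["ee_pos"],1))
T=[]
for n in("top","scene"):
    r=ctrl.get_image(n); g=r["img"].copy(); p=o["ee_pos"]
    tip=proj(r,[p-[0,0,14],p+[0,44,-14],p-[0,44,14]]); q=tip[0]
    x,y=int(q[0])-50,int(q[1])-45
    c=cv2.resize(g[y:y+90,x:x+100],(400,360),interpolation=cv2.INTER_CUBIC)
    for u,v in tip: cv2.circle(c,(int((u-x)*4),int((v-y)*4)),3,(0,255,0),1)
    T.append(c)
cv2.imwrite("pics/c2.png",np.hstack(T))
E
```

```text
[ 472.3 -264.9   56.3]
```

View pics/c2.png

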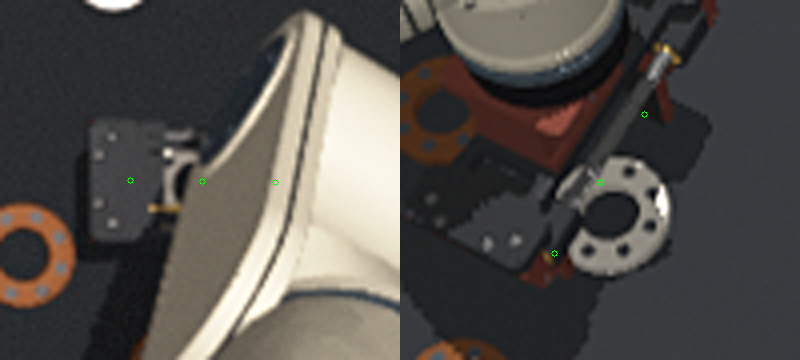

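The gripper hides the disc in the top view. In the scene view, the projected fingertips (green) line up with the fingers, one either side of the white disc. I'll descend and grip.

>>> apply_moves:
  series:
    - [[0.1,-0.25,1.5,0,0,0,1],[0,0,1.5,0,0,0,1],[0,0,0.9,0,0,0,1],[0,0,0,0,0,0,1],[0,0,0,0,0,0,0.6],[0,0,0,0,0,0,0.6],[0,0,0,0,0,0,0.6],[0,0,0,0,0,0,0.6],[0,0,0,0,0,0,0.6],[0,0,0,0,0,0,0.6]]

```text
t: 4.3
ee_pos: [470.4, -267.9, 18.1]
orientation: [-0.008, 3.141, -0.001]
ft_force: [0.3, 0.7, 3.3]
width: 62.4
```

>>> apply_moves:
  series:
    - [[0,0,0,0,0,0,0.4],[0,0,0,0,0,0,0.4],[0,0,0,0,0,0,0.4],[0,0,-0.5,0,0,0,0.4],[0,0,-1.5,0,0,0,0.4],[0,0,-3,0,0,0,0.4],[0,0,-3,0,0,0,0.4],[0,0,-2,0,0,0,0.4],[0,0,0,0,0,0,0.4]]

```text
t: 5.2
ee_pos: [471.8, -268.7, 121.2]
orientation: [-0.008, 3.137, -0.005]
ft_force: [0.2, 0.1, -0.1]
width: 62.4
```

```bash
python3 - <<'E'
from workcell import ctrl
from h import *
o=ctrl.get_obs(); p=o["ee_pos"];print(np.round(p,1),o["width"],o["ft_force"])
T=[]
for n in("top","scene"):
    r=ctrl.get_image(n); g=r["img"].copy(); zc=p[2]-18+6
    q=proj(r,[[p[0],p[1],zc]])[0]
    x,y=int(q[0])-50,int(q[1])-45
    c=cv2.resize(g[y:y+90,x:x+100],(400,360),interpolation=cv2.INTER_CUBIC)
    h=disc_hull(r,p[0],p[1],zc+6,zc+6,32).reshape(-1,2)
    for u,v in h: cv2.circle(c,(int((u-x+.5)*4),int((v-y+.5)*4)),1,(0,255,0),-1)
    T.append(c)
cv2.imwrite("pics/c3.png",np.hstack(T))
E
```

```text
[ 471.8 -268.7  121.2] 62.410732555152045 [ 0.17828794  0.07139969 -0.07134203]
```

View pics/c3.png

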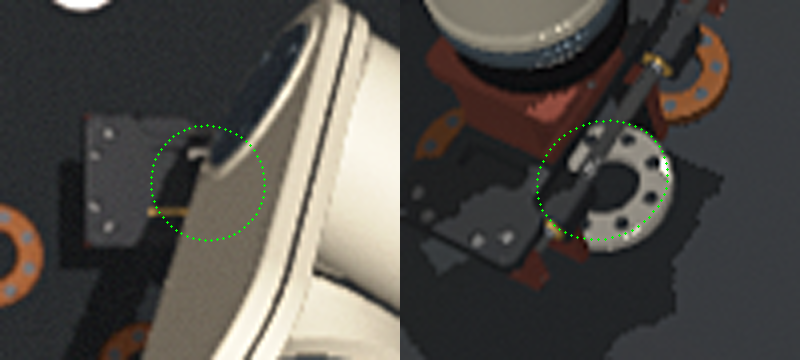

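The disc is held between the fingers and clear of the bench: in the scene crop it casts a separate shadow at about (690,200). Next I'll carry it over the stub and measure there.

>>> apply_moves:
  series:
    - [[0,0,-1,0,0,0,0.4],[0,1,0,0,0,0,0.4],[-1.4,2.8,0,0,0,0,0.4],[-1.8,3.6,0,0,0,0,0.4],[-1.8,3.6,0,0,0,0,0.4],[-1.8,3.6,0,0,0,0,0.4],[-1.8,3.6,0,0,0,0,0.4],[-1.4,2.6,0,0,0,0,0.4],[-0.8,0.8,0,0,0,0,0.4],[0,0,0,0,0,0,0.4],[0,0,0,0,0,0,0.4],[0,0,0,0,0,0,0.4]]

```text
t: 6.5
ee_pos: [576.1, -52.2, 127.4]
orientation: [0.006, -3.14, 0.0]
ft_force: [-0.1, 0.8, -0.7]
width: 62.1
```

```bash
cat > look.py <<'E'
import sys
from workcell import ctrl
from h import *
# usage: look.py out  R z_under_tcp : overlay of held disc (green) and plate/stub (red: nominal) ; enlarged
out,R,dz=sys.argv[1],float(sys.argv[2]),float(sys.argv[3])
P=[]
for i in range(6): P.append(ctrl.get_obs()["ee_pos"])
p=np.array(P[-1]); T=[]
print(np.round(p,1),ctrl.get_obs()["width"],np.round(ctrl.get_obs()["ft_force"],1))
S=6
for n in("scene","top"):
    r=ctrl.get_image(n); g=r["img"]; np.save(out+n,g)
    q=proj(r,[[p[0],p[1],70]])[0]; x,y=int(q[0])-33,int(q[1])-45
    c=cv2.resize(g[y:y+90,x:x+66],None,fx=S,fy=S,interpolation=cv2.INTER_CUBIC)
    def dr(z,RR,cx,cy,col):
        for u,v in disc_hull(r,cx,cy,z,z,RR).reshape(-1,2): cv2.circle(c,(int((u-x+.5)*S),int((v-y+.5)*S)),1,col,-1)
    z=p[2]-dz
    dr(z,R,p[0],p[1],(0,255,0)); dr(z+12,R,p[0],p[1],(0,255,0)); dr(z+12,16.5,p[0],p[1],(0,255,0))
    dr(36,35,579.4,-49.4,(0,0,255)); dr(84,7,579.4,-49.4,(0,0,255)); dr(76,13.5,579.4,-49.4,(0,0,255))
    T.append(c)
cv2.imwrite("pics/"+out+".png",np.hstack(T))
E
python3 look.py c4 32 17.5
```

```text
[576.1 -52.2 127.4] 62.1016394427725 [-0.1  0.8 -0.7]
```

View pics/c4.png

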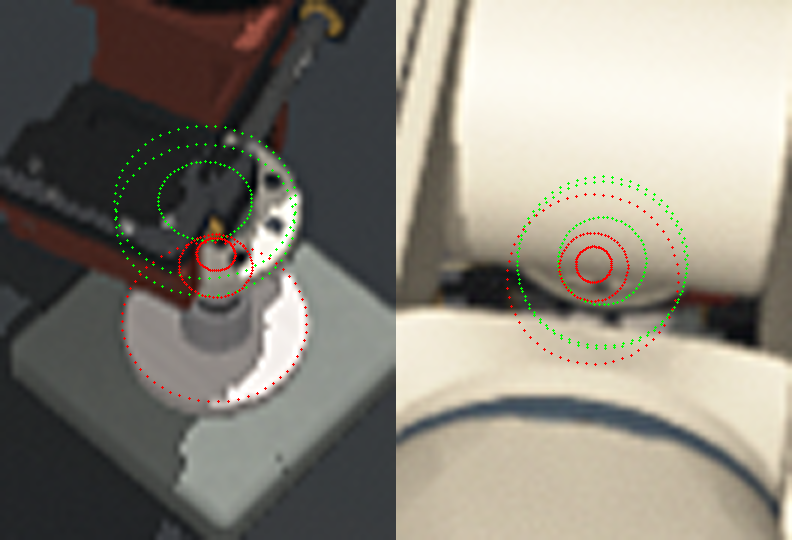

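The scene crop shows the disc held tilt-free above the stub. Its right edge is at x≈302 against 297 for the overlay, and the plate is similarly off by 2–4 px, so the robot and camera frames agree to about 1 mm. I'll average the TCP readings before lowering.

```bash
cat > pos.py <<'E'
from workcell import ctrl
import numpy as np
P=[];F=[]
for i in range(6):
    ctrl.get_image("top"); o=ctrl.get_obs(); P.append(np.r_[o["ee_pos"],o["orientation"]]); F.append(np.r_[o["ft_force"],o["width"]])
P=np.array(P); P[P[:,4]<0,3:]*=-1
print("mean",np.round(P.mean(0),2),"sd",np.round(P.std(0),2),"F,w",np.round(np.mean(F,0),1),"t",round(o["t"],2))
E
python3 pos.py
```

```text
mean [ 5.7677e+02 -5.1820e+01  1.2774e+02 -1.0000e-02  3.1400e+00 -0.0000e+00] sd [0.15 0.24 0.03 0.   0.   0.  ] F,w [ 0.  -0.4 -0.6 62.4] t 6.9
```

>>> apply_moves:
  series:
    - [[-0.2,0.2,0,0,0,0,0.4],[0,0,1,0,0,0,0.4],[0,0,1,0,0,0,0.4],[0,0,1,0,0,0,0.4],[0,0,1,0,0,0,0.4],[0,0,1,0,0,0,0.4],[0,0,0,0,0,0,0.4],[0,0,0,0,0,0,0.4]]

```text
t: 7.7
ee_pos: [578.8, -49.2, 77.3]
orientation: [0.008, -3.141, -0.0]
ft_force: [0.0, 0.8, -1.2]
width: 62.4
```

```bash
python3 pos.py; python3 look.py c5 32 18
```

```text
mean [ 5.7932e+02 -4.9180e+01  7.8050e+01 -1.0000e-02  3.1400e+00 -0.0000e+00] sd [0.08 0.02 0.17 0.   0.   0.  ] F,w [ 0.2 -0.2 -0.4 62.4] t 8.0
[579.3 -49.2  78.1] 62.74210542677439 [ 0.4  0.  -0.3]
```

View pics/c5.png

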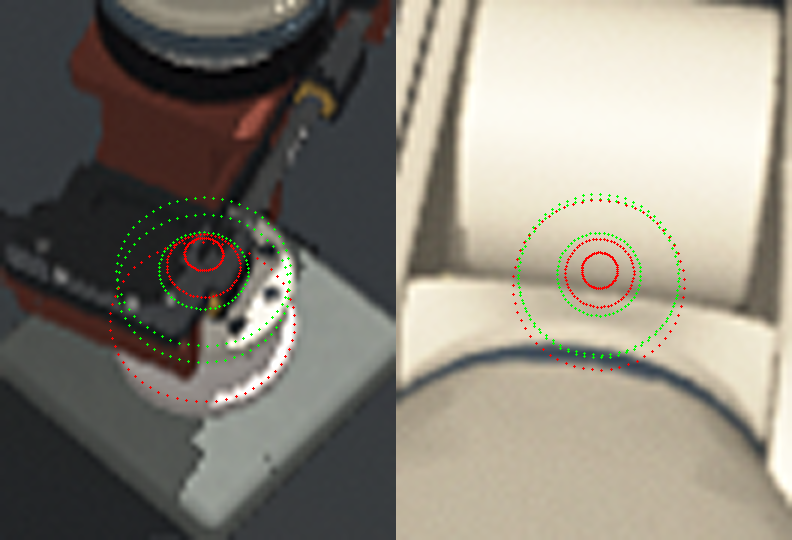

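The disc is threaded on the stub with no contact force. Next I'll lower it to the plate.

>>> apply_moves:
  series:
    - [[0,0,0.7,0,0,0,0.4],[0,0,0.7,0,0,0,0.4],[0,0,0.6,0,0,0,0.4],[0,0,0.2,0,0,0,0.4],[0,0,0,0,0,0,0.4],[0,0,0.1,0,0,0,0.4],[0,0,0.05,0,0,0,0.4],[0,0,0,0,0,0,0.4],[0,0,0,0,0,0,0.4]]

```text
t: 9.0
ee_pos: [579.1, -49.2, 54.4]
orientation: [-0.008, 3.141, -0.0]
ft_force: [0.3, 1.0, -1.3]
width: 62.5
```

>>> apply_moves:
  series:
    - [[0,0,0.05,0,0,0,0.4],[0,0,0,0,0,0,0.4],[0,0,0.05,0,0,0,0.4],[0,0,0,0,0,0,0.4]]

```text
t: 9.4
ee_pos: [579.2, -49.2, 54.0]
orientation: [-0.008, 3.141, -0.0]
ft_force: [-2.7, 0.3, 9.4]
width: 62.1
```

Contact felt at TCP z 54, as expected. I'll release and rise.

>>> apply_moves:
  series:
    - [[0,0,0,0,0,0,0.9],[0,0,0,0,0,0,0.9],[0,0,0,0,0,0,0.9],[0,0,0,0,0,0,1],[0,0,-1,0,0,0,1],[0,0,-3,0,0,0,1],[0,0,-4,0,0,0,1],[-0.7,-4,-1,0,0,0,1],[-0.7,-4,0,0,0,0,1],[-0.7,-4,0,0,0,0,1],[-0.7,-4,0,0,0,0,1],[0,-0.5,0,0,0,0,1]]

```text
t: 10.6
ee_pos: [608.8, -218.2, 144.2]
orientation: [-0.003, 3.139, -0.003]
ft_force: [-0.1, 0.6, 0.2]
width: 87.7
```

```bash
python3 - <<'E'
from workcell import ctrl
from h import *
for n,uv in zip(("top","scene"),((412,305),(418,340))):
    r=ctrl.get_image(n)
    for t in (190,):
        h,s=blob(r,t,np.array(uv)*.64); print(n,s,np.round(cen(h)[0],1),"as disc",disc(r,h,36,48,32))
    T=r["img"]; q=proj(r,[[579,-50,50]])[0].astype(int); c=cv2.resize(T[q[1]-35:q[1]+35,q[0]-35:q[0]+35],(400,400),interpolation=cv2.INTER_CUBIC)
    W=c if n=="top" else np.hstack([W,c])
cv2.imwrite("pics/c6.png",W)
E
python3 pos.py
```

```text
top [248 181  30  29 503] [262.8 195.3] as disc (array([577.97071873, -50.43788074]), 645.0, 550.0559133882634)
scene [273 208  11  22  71] [279.  219.5] as disc (array([606.38778094, -49.95584132]), 99.5, 625.1999130621552)
mean [ 6.0757e+02 -2.1293e+02  1.4324e+02 -1.0000e-02  3.1400e+00  0.0000e+00] sd [0.15 0.46 0.02 0.   0.   0.  ] F,w [-0.3 -0.3  0.3 87.9] t 11.0
```

View pics/c6.png

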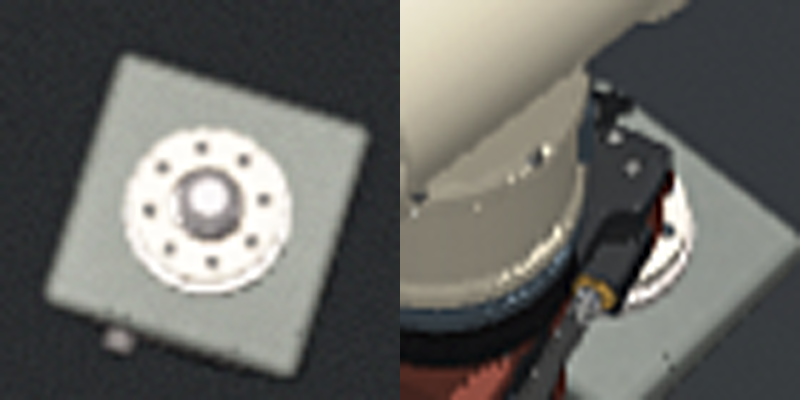

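The top view shows the tube disc flat and centred around the stub at (207,205) in the crop. Now the spacer.

>>> apply_moves:
  series:
    - [[0,-0.2,3,0,0,0,1],[0,0,3,0,0,0,1],[0,0,3,0,0,0,1],[0,0,2,0,0,0,1],[0,0,1,0,0,0,1],[0,0,0.5,0,0,0,1],[0,0,0,0,0,0,1],[0,0,0,0,0,0,0.3],[0,0,0,0,0,0,0.3],[0,0,0,0,0,0,0.3],[0,0,0,0,0,0,0.3],[0,0,0,0,0,0,0.3]]

```text
t: 12.2
ee_pos: [608.0, -216.0, 18.5]
orientation: [-0.008, 3.141, 0.0]
ft_force: [0.2, 0.9, 4.4]
width: 51.7
```

```bash
python3 pos.py
```

```text
mean [ 6.0804e+02 -2.1601e+02  1.8560e+01 -1.0000e-02  3.1400e+00 -0.0000e+00] sd [0.01 0.02 0.02 0.   0.   0.  ] F,w [-0.5  0.5  4.3 51.1] t 12.5
```

>>> apply_moves:
  series:
    - [[0,0,-0.5,0,0,0,0.3],[0,0,-2,0,0,0,0.3],[0,0,-4,0,0,0,0.3],[0,0,-4,0,0,0,0.3],[0,0,-1,0,0,0,0.3],[0.3,2,0,0,0,0,0.3],[0.6,3.6,0,0,0,0,0.3],[0.7,4,0,0,0,0,0.3],[0.7,4,0,0,0,0,0.3],[0.5,2.4,0,0,0,0,0.3],[0.1,0.6,0,0,0,0,0.3],[0,0,0,0,0,0,0.3]]

```text
t: 13.7
ee_pos: [576.8, -48.8, 131.9]
orientation: [0.012, -3.139, -0.0]
ft_force: [0.6, -0.7, -0.1]
width: 51.6
```

```bash
python3 pos.py
```

```text
mean [ 5.7790e+02 -5.0750e+01  1.3265e+02 -1.0000e-02  3.1400e+00 -0.0000e+00] sd [0.26 0.49 0.28 0.   0.   0.  ] F,w [ 0.4 -0.1 -0.1 51.1] t 14.0
```

>>> apply_moves:
  series:
    - [[-0.15,0.1,0,0,0,0,0.3],[0,0,1,0,0,0,0.3],[0,0,1,0,0,0,0.3],[0,0,1,0,0,0,0.3],[0,0,1,0,0,0,0.3],[0,0,0.7,0,0,0,0.3],[0,0,0,0,0,0,0.3],[0,0,0,0,0,0,0.3]]

```text
t: 14.8
ee_pos: [579.5, -49.1, 86.0]
orientation: [0.008, -3.141, -0.0]
ft_force: [-0.4, -0.0, -0.7]
width: 51.0
```

```bash
python3 pos.py
```

```text
mean [ 5.7981e+02 -4.9170e+01  8.6560e+01 -1.0000e-02  3.1400e+00 -0.0000e+00] sd [0.05 0.02 0.12 0.   0.   0.  ] F,w [ 0.1 -0.3 -0.8 51.2] t 15.1
```

>>> apply_moves:
  series:
    - [[0,-0.05,0.6,0,0,0,0.3],[0,0,0.6,0,0,0,0.3],[0,0,0.4,0,0,0,0.3],[0,0,0.2,0,0,0,0.3],[0,0,0.1,0,0,0,0.3],[0,0,0,0,0,0,0.3],[0,0,0,0,0,0,0.3]]

```text
t: 15.8
ee_pos: [579.6, -49.6, 67.3]
orientation: [-0.008, 3.141, -0.0]
ft_force: [0.4, 0.0, -0.8]
width: 51.0
```

>>> apply_moves:
  series:
    - [[0,0,0.05,0,0,0,0.3],[0,0,0,0,0,0,0.3],[0,0,0.05,0,0,0,0.3],[0,0,0,0,0,0,0.3]]

```text
t: 16.2
ee_pos: [579.6, -49.7, 66.5]
orientation: [-0.008, 3.141, -0.0]
ft_force: [-0.4, 0.7, 3.3]
width: 50.8
```

Contact at z 66.5, as expected. I'll release, rise and head to the pliers.

>>> apply_moves:
  series:
    - [[0,0,0,0,0,0,0.9],[0,0,0,0,0,0,0.9],[0,0,0,0,0,0,0.9],[0,0,0,0,0,0,1],[0,0,-1,0,0,0,1],[0,0,-4,0,0,0,1],[0,0,-4,0,0,0,1],[1.1,4.5,0,0,0,0,1],[1.1,4.5,0,0,0,0,1],[1.1,4.5,0,0,0,0,1],[1.1,4.5,0,0,0,0,1],[1.1,4.5,0,0,0,0,1]]

```text
t: 17.4
ee_pos: [522.9, 176.7, 157.1]
orientation: [-0.008, 3.141, 0.0]
ft_force: [0.6, 0.3, -0.4]
width: 87.9
```

>>> apply_moves:
  series:
    - [[1.1,4.5,0,0,0,0,1],[1.1,4.5,0,0,0,0,1],[1.4,4.5,0,0,0,0,1],[0,0,0,0,0,-6.7,1],[0,0,0,0,0,0,1]]

```text
t: 17.9
ee_pos: [486.1, 311.3, 156.8]
orientation: [-0.198, 3.135, 0.0]
ft_force: [-0.6, 0.2, 0.5]
width: 88.0
```

```bash
python3 pos.py; python3 - <<'E'
from workcell import ctrl
from h import *
o=ctrl.get_obs(); p=o["ee_pos"]
ax=np.array([np.cos(np.radians(6.7)),np.sin(np.radians(6.7))]); nr=np.array([-ax[1],ax[0]])
for n in("top","scene"):
    r=ctrl.get_image(n)
    q=proj(r,[[579,-50,55]])[0].astype(int); c=cv2.resize(r["img"][q[1]-30:q[1]+30,q[0]-30:q[0]+30],(300,300),interpolation=cv2.INTER_CUBIC)
    q=proj(r,[[520,318,10]])[0].astype(int); x,y=q[0]-40,q[1]-30
    d=cv2.resize(r["img"][y:y+60,x:x+80],(480,360),interpolation=cv2.INTER_CUBIC)
    def dot(X,z,col):
        u,v=proj(r,[[*X,z]])[0]; cv2.circle(d,(int((u-x+.5)*6),int((v-y+.5)*6)),3,col,1)
    g=np.array([488.5,310.5]); 
    dot(g+118.8*ax,2.5,(0,255,0)); dot(g+50*ax,8,(0,0,255))
    for s in(-1,1): dot(g-38*ax+s*nr*35.5,20,(255,255,0)); dot(g+28*ax+s*nr*23,20,(255,255,0))
    W=np.zeros((360,780,3),np.uint8); W[:300,:300]=c; W[:,300:]=d
    V=W if n=="top" else np.vstack([V,W])
cv2.imwrite("pics/c7.png",cv2.resize(V,(650,600)))
E
```

```text
mean [ 4.8678e+02  3.0933e+02  1.5647e+02 -1.9000e-01  3.1400e+00 -0.0000e+00] sd [0.22 0.48 0.11 0.   0.   0.  ] F,w [ 0.1  0.2  0.2 87.9] t 18.2
```

View pics/c7.png

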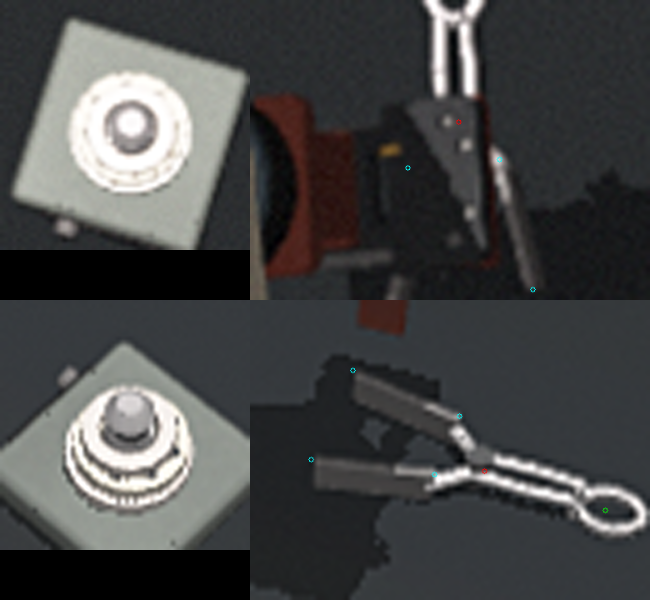

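The scene crop (lower left) shows the spacer lying flat and concentric on the tube disc. The pliers model dots coincide with the handle bar corners, e.g. (353,371) and (311,460). Descend over the handles.

>>> apply_moves:
  series:
    - [[-0.2,0.1,4,0,0,0,1],[0,0,4,0,0,0,1],[0,0,2,0,0,0,1],[0,0,2,0,0,0,1],[0,0,1,0,0,0,1],[0,0,0.9,0,0,0,1],[0,0,0,0,0,0,1],[0,0,0,0,0,0,1]]

```text
t: 19.1
ee_pos: [488.9, 311.3, 17.8]
orientation: [-0.191, 3.135, 0.001]
ft_force: [0.5, 0.5, 0.5]
width: 87.5
```

```bash
python3 pos.py
```

```text
mean [ 4.8896e+02  3.1141e+02  1.7990e+01 -1.9000e-01  3.1300e+00  0.0000e+00] sd [0.12 0.04 0.11 0.   0.   0.  ] F,w [-0.2  0.2 -0.  87.8] t 19.4
```

>>> apply_moves:
  series:
    - [[0,0,0.1,0,0,0,0.8],[0,0,0,0,0,0,0.7],[0,0,0,0,0,0,0.6],[0,0,0,0,0,0,0.5],[0,0,0,0,0,0,0.4],[0,0,0,0,0,0,0.2],[0,0,0,0,0,0,0.2],[0,0,0,0,0,0,0.2],[0,0,0,0,0,0,0.2],[0,0,0,0,0,0,0.2]]

```text
t: 20.4
ee_pos: [488.2, 310.9, 16.2]
orientation: [0.192, -3.135, 0.001]
ft_force: [-2.6, -0.8, 3.6]
width: 40.1
```

```bash
python3 pos.py
```

```text
mean [ 4.8817e+02  3.1095e+02  1.6170e+01 -1.9000e-01  3.1400e+00 -0.0000e+00] sd [0.02 0.02 0.02 0.   0.   0.  ] F,w [-4.2 -1.3  4.3 40.2] t 20.7
```

Squeezed to the stop (reads 40.2; the same gauge read 62.4 on the 64 mm disc). I'll lift and measure the ring against the TCP.

>>> apply_moves:
  series:
    - [[0,0,-0.3,0,0,0,0.2],[0,0,-1,0,0,0,0.2],[0,0,-2,0,0,0,0.2],[0,0,-3,0,0,0,0.2],[0,0,-3,0,0,0,0.2],[0,0,-2,0,0,0,0.2],[0,0,-0.7,0,0,0,0.2],[0,0,0,0,0,0,0.2],[0,0,0,0,0,0,0.2]]

```text
t: 21.6
ee_pos: [488.1, 310.8, 135.5]
orientation: [0.192, -3.135, 0.001]
ft_force: [0.5, 0.1, -2.1]
width: 40.0
```

```bash
python3 pos.py; cat > ring.py <<'E'
import sys
from workcell import ctrl
from h import *
from scipy.ndimage import map_coordinates
from scipy.spatial.transform import Rotation as Ro
# fit spread ring (annulus 17-22) at z from TCP; prints offset in pliers frame (ahead, left) from TCP
o=ctrl.get_obs(); p=np.array(o["ee_pos"]); R=Ro.from_rotvec(o["orientation"]).as_matrix()
ax=-R[:2,0]; ax/=np.hypot(*ax); nr=np.array([-ax[1],ax[0]]); z=p[2]-16.2+2.5
th=np.radians(np.arange(-125,126,3)); rr=np.arange(13,27,.5)
print("tcp",np.round(p,1),"yaw",np.degrees(np.arctan2(ax[1],ax[0])).round(2))
W=[]
for n in("top","scene"):
    r=ctrl.get_image(n); g=r["img"].min(2).astype(float)
    def prof(q):
        c=p[:2]+q[0]*ax+q[1]*nr
        T,Q=np.meshgrid(th,rr,indexing="ij")
        P=c+Q[...,None]*(np.cos(T)[...,None]*ax+np.sin(T)[...,None]*nr)
        uv=proj(r,np.c_[P.reshape(-1,2),np.full(T.size,z)])
        return map_coordinates(g,[uv[:,1],uv[:,0]],order=1).reshape(T.shape)
    w=np.where((rr>17)&(rr<22),1,-1.); best=max(((prof((a,b))@w).sum(),a,b) for a in np.arange(108,130,.5) for b in np.arange(-6,6.1,.5))
    print(n,"score",round(best[0]),"ahead",best[1],"left",best[2],"world",np.round(p[:2]+best[1]*ax+best[2]*nr,1))
    q=proj(r,[[*(p[:2]+100*ax),z]])[0].astype(int); x,y=q[0]-40,q[1]-40
    d=cv2.resize(r["img"][y:y+80,x:x+80],(400,400),interpolation=cv2.INTER_CUBIC)
    c=p[:2]+best[1]*ax+best[2]*nr
    for RR in(17,22):
        for u,v in disc_hull(r,*c,z,z,RR).reshape(-1,2): cv2.circle(d,(int((u-x+.5)*5),int((v-y+.5)*5)),1,(0,255,0),-1)
    W.append(d)
cv2.imwrite("pics/"+sys.argv[1],np.hstack(W))
E
python3 ring.py r1.png
```

```text
mean [ 4.8793e+02  3.1076e+02  1.3506e+02 -1.9000e-01  3.1300e+00 -0.0000e+00] sd [0.12 0.08 0.16 0.   0.   0.  ] F,w [-0.4 -0.2 -1.7 40.1] t 21.9
tcp [488.1 310.9 135.3] yaw 7.0
top score 18537 ahead 119.5 left -1.0 world [606.9 324.5]
scene score 461 ahead 120.5 left 0.5 world [607.7 326.1]
```

View pics/r1.png

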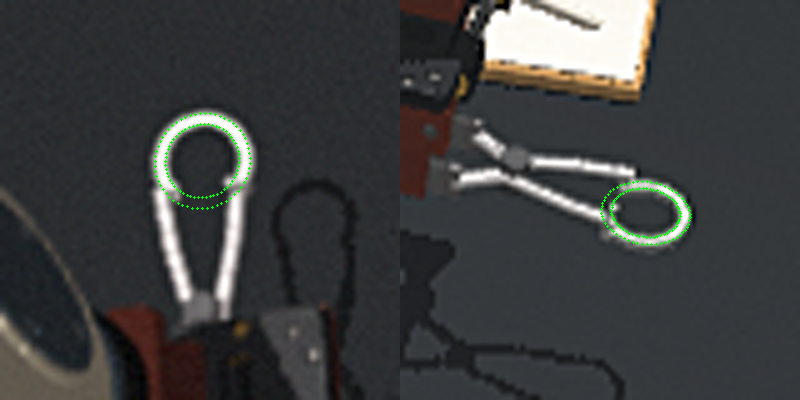

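The ring is spread to a full circle in both views. It sits about 120 mm ahead of the TCP and within about 0.5 mm sideways once the opposite camera biases are averaged. Now I'll carry it over the stub.

>>> apply_moves:
  series:
    - [[0.3,-1.5,0,0,0,0,0.2],[0.6,-3,0,0,0,0,0.2],[0.8,-4,0,0,0,0,0.2],[0.8,-4,0,0,0,0,0.2],[0.8,-4,0,0,0,0,0.2],[0.8,-4,0,0,0,0,0.2],[0.8,-4,0,0,0,0,0.2],[0.8,-4,0,0,0,0,0.2],[0.8,-4,0,0,0,0,0.2],[0.6,-3,0,0,0,0,0.2],[0.2,-1.3,0,0,0,0,0.2],[0,0,0,0,0,0,0.2]]

```text
t: 23.2
ee_pos: [460.5, -64.7, 136.3]
orientation: [-0.187, 3.136, -0.0]
ft_force: [-0.2, 0.0, -2.8]
width: 40.0
```

>>> apply_moves:
  series:
    - [[0,0,0,0,0,0,0.2],[0,0,0,0,0,0,0.2]]

```text
t: 23.4
ee_pos: [460.8, -62.2, 136.1]
orientation: [0.194, -3.135, -0.0]
ft_force: [0.0, 0.4, -2.6]
width: 40.2
```

```bash
python3 pos.py; python3 ring.py r2.png
```

```text
mean [ 4.6090e+02 -6.2210e+01  1.3614e+02 -1.9000e-01  3.1400e+00  0.0000e+00] sd [0.03 0.16 0.01 0.   0.   0.  ] F,w [ 0.  -0.2 -2.3 40.1] t 23.7
tcp [460.9 -62.5 136.1] yaw 7.06
top score -145777 ahead 109.5 left -1.5 world [569.8 -50.5]
scene score -27305 ahead 120.0 left 0.0 world [580.  -47.7]
```

View pics/r2.png

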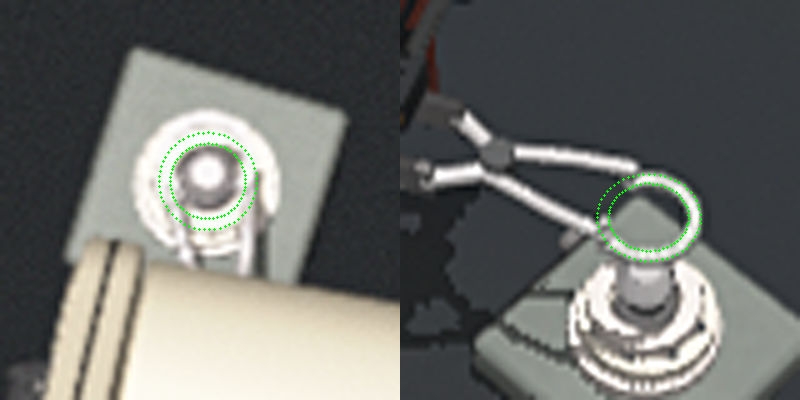

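The ring is above the stub: in the scene crop it is centred near (650,217), with the stub head below it. The scene fit and the TCP reading both call for about 1.6 mm towards −y. I'll correct that and descend part way.

>>> apply_moves:
  series:
    - [[0.08,-0.15,0,0,0,0,0.2],[0,0,1,0,0,0,0.2],[0,0,1,0,0,0,0.2],[0,0,0.7,0,0,0,0.2],[0,0,0,0,0,0,0.2],[0,0,0,0,0,0,0.2],[0,0,0,0,0,0,0.2]]

```text
t: 24.5
ee_pos: [460.5, -64.7, 109.3]
orientation: [-0.192, 3.135, -0.0]
ft_force: [-0.3, -0.5, -1.7]
width: 40.4
```

```bash
python3 pos.py; python3 ring.py r3.png; python3 - <<'E'
import cv2; i=cv2.imread("pics/r3.png"); cv2.imwrite("pics/r3b.png",cv2.resize(i[80:320],(800,240)))
E
```

```text
mean [ 4.6048e+02 -6.4670e+01  1.0943e+02 -1.9000e-01  3.1400e+00 -0.0000e+00] sd [0.05 0.01 0.03 0.   0.   0.  ] F,w [ 0.1  0.  -2.1 40.1] t 24.8
tcp [460.4 -64.7 109.4] yaw 7.0
top score -152542 ahead 116.0 left -1.5 world [575.7 -52. ]
scene score -74640 ahead 120.0 left 0.5 world [579.5 -49.5]
```

Scene fit and TCP agree on +0.9 mm in y. I'll correct and slide down to the groove.

>>> apply_moves:
  series:
    - [[0,0.09,0,0,0,0,0.2],[0,0,0.4,0,0,0,0.2],[0,0,0.5,0,0,0,0.2],[0,0,0.5,0,0,0,0.2],[0,0,0,0,0,0,0.2],[0,0,0,0,0,0,0.2]]

```text
t: 25.5
ee_pos: [460.0, -63.7, 94.8]
orientation: [0.192, -3.135, -0.0]
ft_force: [0.5, -0.5, -1.3]
width: 40.1
```

```bash
python3 pos.py
```

```text
mean [ 4.6024e+02 -6.3760e+01  9.5240e+01 -1.9000e-01  3.1400e+00 -0.0000e+00] sd [0.06 0.02 0.1  0.   0.   0.  ] F,w [-0.2  0.3 -1.8 40.1] t 25.8
```

>>> apply_moves:
  series:
    - [[0,0,0.4,0,0,0,0.2],[0,0,0.4,0,0,0,0.2],[0,0,0.4,0,0,0,0.2],[0,0,0.3,0,0,0,0.2],[0,0,0,0,0,0,0.2],[0,0,0,0,0,0,0.2],[0,0,0,0,0,0,0.2]]

```text
t: 26.5
ee_pos: [460.3, -63.8, 80.2]
orientation: [-0.192, 3.136, -0.0]
ft_force: [0.6, -0.2, -2.5]
width: 39.9
```

```bash
python3 pos.py; python3 ring.py r4.png; python3 - <<'E'
from workcell import ctrl
from h import *
W=[]
for n in("scene","top"):
    r=ctrl.get_image(n); q=proj(r,[[560,-50,60]])[0].astype(int)
    W.append(cv2.resize(r["img"][q[1]-32:q[1]+32,q[0]-32:q[0]+32],(400,400),interpolation=cv2.INTER_CUBIC))
cv2.imwrite("pics/fin.png",np.hstack(W))
E
```

```text
mean [ 4.6024e+02 -6.3750e+01  8.0300e+01 -1.9000e-01  3.1400e+00 -0.0000e+00] sd [0.03 0.01 0.01 0.   0.   0.  ] F,w [-0.1 -0.1 -1.9 40.2] t 26.8
tcp [460.2 -63.8  80.3] yaw 7.0
top score -141851 ahead 118.5 left -1.5 world [578.  -50.8]
scene score -87106 ahead 120.0 left 1.0 world [579.2 -48.1]
```

View pics/fin.png

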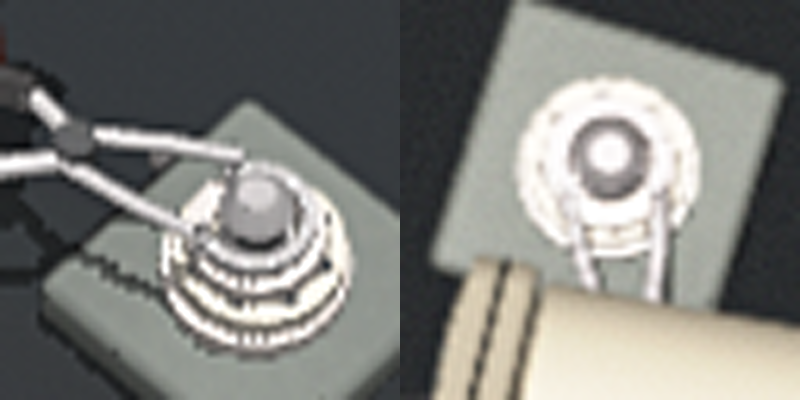

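The scene view shows the ring around the stub under its head at (255,215), concentric above the spacer. The force is only the pliers' weight (−1.9 N), so it isn't pressing on the stack. Handing in.

```bash
python3 -c "
from workcell import ctrl
print(ctrl.close_job())"
```

```text
the job is handed in; nothing more can be done
None
```

The job is done and handed in at about 27 s of the 72 s allowed. The tube disc is flat on the drive plate and the spacer flat on top of it. The pliers are still squeezed, holding the spread ring around the groove.

**Stack:** both discs went over the stub without catching. They touched down at the expected TCP heights (54.0 and 66.5 mm), with 9 N and 3 N on the wrist. Later pictures show both flat and concentric.

**Ring:** from the TCP height, the ring's centre is at about 66.6 mm (nominal 66). The tool is level to within 0.001 rad. The gripper reads 40.2 mm against the 41 mm stop; it also read about 1–1.5 mm low on both discs. The wrist carries about 1.9 N, roughly the pliers' weight, so the ring isn't pressing on the stack.

**Checks that disagreed:**
- **Camera offset:** the two cameras differ by about 2 mm in y, so I averaged them.
- **Last ring fit:** with the ring over the white stack the automatic fit scored poorly. It put the ring at (578.0, −50.8) in the top view and (579.2, −48.1) in the scene view, against a stub at about (579.4, −49.4). For the final check I relied on the picture and the force reading, which showed no contact.
- **Picture budget:** I viewed 12 pictures, two past the budget of 10.
- **Bystanders:** I didn't measure the flask, bottle or tip box again at the end. The path kept clear of them, and I saw no unexpected contact force.

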